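# Pack the control vial and latch the sealed carrier

### The job

Stand the small vial upright in the round well of the open grey carrier, then swing the carrier's sprung lid down and press it firmly but not violently against its seal until the catch holds it shut by itself. Do not tip the vial over and leave the other things on the bench where they are.

Things in the scene. Friction and masses are not known exactly. Their poses are not given: they have to be found in the camera images.
- vial: small round capped vial, 25 mm diameter, 49 mm tall, about 20 to 42 g, standing upright and free on the bench; the only vial. Origin: centre of its underside, z up.
- carrier: grey rigid box, 170 (x) x 200 (y) mm, rim 66 mm above the bench, walls 10 mm, fixed to the bench. Origin: centre of its underside; x points from its front to its hinge side, y to its left, z up. Inside 140 x 180 mm, with a rigid grey insert whose flat top is 36 mm above the bench and has one round well. Over 32 N on the carrier or lid damages it.
- well (a point): centre of the floor of the round well: 30 mm diameter, 22 mm deep, with a 2 mm chamfer; the floor is 14 mm above the bench, at x = -25, y = 0 mm in the carrier's frame. A seated vial stands out 27 mm above the insert and stays below the rim.
- lid_hinge (a point): middle of the lid's hinge line, at x = 85, y = 0, z = 78 mm in the carrier's frame; the line runs along the carrier's y axis.
- lid (a joint): angle of the lid in rad: 0 = level, grows as it opens; starts open at 1.35 to 1.6 (1.57 = upright). A light spring opens it (under 2 N at the front edge): let go below about 0.7 without being caught, it rises again by itself to about 0.8. Caught, it stays between -0.07 and 0.08.
- lid_pad (a point): centre of the outer (upper when shut) face of the black 28 x 50 mm press pad on the lid near its front edge: 150 mm from the hinge line and 19 mm above the lid's underside plane, which goes through the hinge line. The lid is 200 mm wide, 16 mm thick, ends 169 mm from the hinge; the pad is on the face that is behind, away from the robot, while the lid stands open.
- specimen_cup_2: specimen cup with screw lid, 58 mm diameter, 59 mm tall, loose bystander. Origin: centre of its underside.
- specimen_cup_3: another specimen cup with screw lid, 58 mm diameter, 59 mm tall, loose bystander right of the carrier. Origin: centre of its underside.
- label_tape: roll of tape lying flat, 100 mm diameter, 25 mm high, loose bystander. Origin: centre of its underside.
- seal_front (a point): middle of the front wall's rim, z = 66 mm, x = -75 mm in the carrier's frame. Here sit a springy seal and a sprung bolt that snaps over the lid's wire bail, both up to 9 mm higher or lower, unmeasured. Force starts with the pad between 2 mm below and 20 mm above its level-lid height, grows about 1 N/mm; the bolt catches at 7 to 12 N; 2 mm deeper the seal is solid. Press slowly (under 10 mm/s) to 13-16 N.

How it is judged:
By the outcome, as a careful person would: the job done as asked, in the order asked, and still so for the second after the job is handed in, with the robot touching nothing.
It also fails if it takes over 64 s, if anything falls off the work surface, if the arm or the gripper's body presses on something with over 40 N, if the wrist force passes 120 N, or if a joint passes its speed limit or range.

### The arm

A 6-joint arm with a two-finger parallel gripper is mounted at the origin on a cart in front of the work surface, level with it; the furniture and walls round the work are solid. World frame = base frame: x ahead of the robot, y to its left, z up, the work surface at z = 0. Lengths are in mm, angles in rad, forces in N, time in s.
With the tool pointing down it reaches from about 300 to 875 mm from the base axis. Payload 4.2 kg.
Tool frame: the origin (TCP) lies at the very end of the fingers, on their centre line; the grasp point (between the pads) lies 19 mm behind it; z points along the fingers, y is the direction in which the jaws open and shut (so a half turn about z gives the same grasp; the last joint's range is limited). The gripper opens to 85 mm and grips with 20 to 120 N. Pads are 22 mm wide; open, the fingers measure 114 mm over their backs; the gripper's body (76 mm by 85 mm) begins 54 mm behind the grasp point. The pads swing forward as they close: fully open they stand 13 mm farther back than shut.
Start: joints at [-1.168, 0.32, 1.565, -0, 1.257, -0.02], TCP at [235.936, -524.381, 231.338] pointing down, gripper open.
Joint ranges: [-3.11, 3.11], [-0.84, 2.01], [0.21, 2.61], [-1.34, 4.49], [0.05, 2.63], [-2.56, 2.56]. Speed limits (rad/s): [2.57, 2.57, 3.14, 3.14, 3.14, 3.14].

### API

Orientations are given as a rotation vector (axis times angle).
In Python, from station import arm, optics gives the robot as it stands.
- The arm moves only by the shell command python3 -m jog 'ROWS' [OPENING]. ROWS is JSON, a list of rows, each a list of 2 entries, a list of its own where there are three numbers: the shift along the tool's x, y, z in m, then the turn, a rotation vector about the tool's x, y, z in rad. A call has 1 to 8 rows; each row shifts and turns the pose as measured when the row begins, along the tool's axes as they then stand; what a row does not reach is not made up. A row lasts 1/8 s, in which the tool goes at most 62.5 mm and 10.7 degrees, less where a joint would pass 70% of its speed; a pose out of reach is approached as far as the arm can. A call is refused whole if a number of a shift passes 0.0625 or a number of a turn 0.188, either way. A call with a gripper value outside its range is refused whole. OPENING is the opening, from 0 (shut) to 1 (fully open), set as the call begins (- or left out, the last holds). The fingers move at their own pace and stop on an object; the grip force is fixed at half the most. Time passes only in rows, so rows that do not move let the fingers close. It gives the time, the measured TCP pose, the force and the opening at its end, in the units of the state.
- arm.state(): the state, without advancing time (a new reading comes with each control period).
- optics.camera(name): name is "side" or "top"; returns (picture, depth): 420x560x3 uint8, blue, green, red; 420x560 float32, mm along the optical axis (not along the pixel's ray), 0 where there is no reading.
- optics.calibration(name): a dict with "fx", "fy", "cx", "cy" (pixels), "distortion" ([k1, k2, p1, p2, k3] as OpenCV has them; the pictures are not rectified), "R" (3x3) and "t" (3): a world point X has camera coordinates R X + t. Camera axes: x right, y down, z forward; pixel columns grow to the right and rows downward; lengths in mm; the calibration is good to about 2 mm. A picture is of the moment at which its call begins. calibration takes no time and is no camera call.
- arm.job_done(): hands the job in, once; it reports no verdict.
The state is a dict: "time": time; "joint_positions": joint angles; "joint_velocities": joint speeds; "joint_efforts": joint torques, N m; "ee_pos": TCP position; "orientation": TCP orientation; "wrist_force": force on the tool from outside, world axes, zero at the start; "torque": the same for the moment, N m; "finger_gap": finger opening in mm.
Only numpy, scipy, OpenCV 4.12 (cv2) and the standard library are available. Lean on these libraries where they do the work, as an engineer would, in place of code of your own. Each camera call takes 0.05 s, during which the arm holds its last target. There are 200 camera calls.

## Working session

There is one attempt and no reset: what is moved stays moved. The work goes in short steps, Python scripts to look and compute and a shell command to move; the robot and the scene stay as the last step left them, time stands still between calls to the robot, and variables do not carry over. Pictures are saved under pics/ and viewed, about 8 in all and at most 12, crops included, and the job is handed in when it is done.

```bash
mkdir -p pics
cat > h.py <<'E'
import numpy as np, cv2
from station import arm, optics
def grab(n,tag):
    p,d=optics.camera(n); cv2.imwrite(f'pics/{tag}.png',p); np.savez(f'pics/{tag}.npz',p=p,d=d); return p,d
def load(tag):
    z=np.load(f'pics/{tag}.npz'); return z['p'],z['d']
def ray(n,uv):
    c=optics.calibration(n); K=np.array([[c['fx'],0,c['cx']],[0,c['fy'],c['cy']],[0,0,1]])
    q=cv2.undistortPoints(np.array(uv,float).reshape(-1,1,2),K,np.array(c['distortion'],float)).reshape(-1,2)
    R=np.array(c['R']);t=np.array(c['t']).ravel()
    return -R.T@t, np.c_[q,np.ones(len(q))]@R   # origin, dirs (unit depth)
def onz(n,uv,z):
    o,d=ray(n,uv); return o+d*((z-o[2])/d[:,2])[:,None]
def pt(n,uv,depth):
    o,d=ray(n,uv); return o+d*np.array(depth).reshape(-1,1)
E
python3 - <<'E'
from h import *
for n in('top','side'):
    p,d=grab(n,n+'0'); c=optics.calibration(n); o,_=ray(n,[[280,210]]); print(n,o,_,c['fx'])
print(arm.state())
E
ls
```

```text
top [ 431.45852416   57.95543016 1040.9266589 ] [[ 0.1033906  -0.02791845 -0.99426345]] 407.82392530012226
side [337.98221914 872.16275415 651.03466188] [[ 0.20254717 -0.79545904 -0.57124899]] 448.92092859440015
{'time': 0.1, 'joint_positions': array([-1.16798563e+00,  3.20206667e-01,  1.56553568e+00, -8.68584714e-06,
        1.25739468e+00, -2.00282985e-02]), 'joint_velocities': array([ 0.00011159, -0.00278542, -0.00228833, -0.00078282,  0.0002221 ,
       -0.00101487]), 'joint_efforts': array([ 9.29113230e-04, -4.16408622e+01, -2.34704590e+01,  1.33223243e-04,
        4.89584781e-03, -2.71401674e-06]), 'ee_pos': array([ 235.77183587, -523.98215778,  230.58685822]), 'orientation': array([-3.07016022e+00, -6.58943218e-01,  4.73977687e-04]), 'wrist_force': array([-0.09300396, -0.82002688, -0.05361611]), 'torque': array([ 0.02410651,  0.02584037, -0.01699707]), 'finger_gap': 85.65184935085593}
h.py
pics
```

View pics/top0.png

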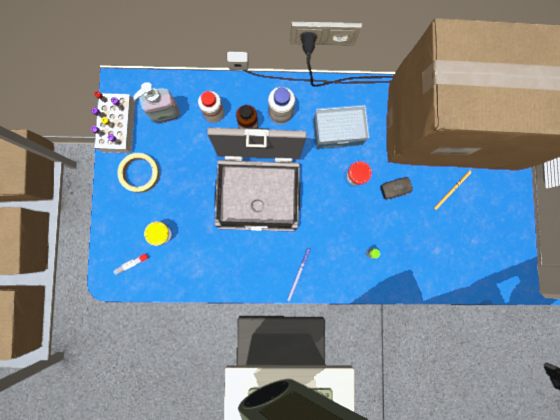

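View pics/side0.png

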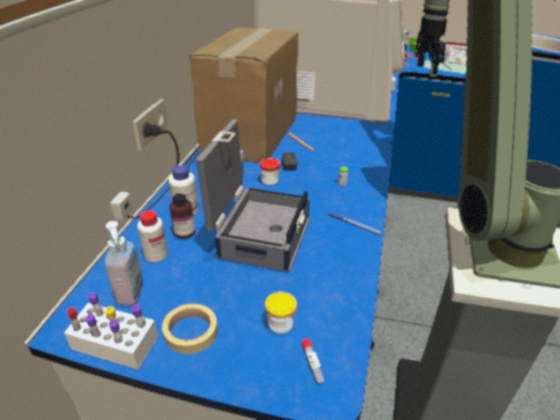

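The top view shows the vial (green cap) at (375,253), the carrier at about (258,195), its well at about (257,206) and the open lid at about (257,143). In the side view the vial is at (343,172) and the well at about (276,229).

Run:
```python
from h import *
def tri(a,b):
    (o1,d1),(o2,d2)=ray('top',[a]),ray('side',[b]); d1=d1[0];d2=d2[0]
    s=np.linalg.lstsq(np.c_[d1,-d2],o2-o1,rcond=None)[0]; x,y=o1+d1*s[0],o2+d2*s[1]
    return (x+y)/2,np.linalg.norm(x-y)
cs={}
for n,box in(('top',(240,265,365,385)),('side',(160,190,333,353))):
    p,d=load(n+'0'); h=cv2.cvtColor(p,cv2.COLOR_BGR2HSV)
    m=cv2.inRange(h,(40,100,60),(80,255,255)); k=np.zeros_like(m); r0,r1,c0,c1=box; k[r0:r1,c0:c1]=m[r0:r1,c0:c1]
    v,u=np.nonzero(k); cs[n]=(u.mean(),v.mean()); print(n,cs[n],len(u),u.min(),u.max(),v.min(),v.max(), np.median(d[k>0]))
    print(pt(n,[cs[n]],[np.median(d[k>0])]))
print('vial green',tri(cs['top'],cs['side']), onz('top',[cs['top']],49))
pt_,dt=load('top0'); ps,ds=load('side0')
# point clouds: carrier
for n,d in(('top',dt),('side',ds)):
    v,u=np.nonzero(d>0); P=pt(n,np.c_[u,v],d[v,u]); 
    np.save(f'pics/{n}P.npy',np.c_[u,v,P])
    s=P[(P[:,0]>380)&(P[:,0]<580)&(abs(P[:,1]-100)<110)]
    hh,e=np.histogram(s[:,2],bins=np.arange(-10,100,4)); print(n,list(zip(e.astype(int),hh)))
a=cv2.resize(pt_[120:240,195:320],None,fx=6,fy=6,interpolation=cv2.INTER_CUBIC)
b=cv2.resize(ps[170:275,205:320],None,fx=6,fy=6,interpolation=cv2.INTER_CUBIC)
cv2.imwrite('pics/a.png',a[:600]);cv2.imwrite('pics/b.png',b[:600])
```

```text
top (np.float64(374.56), np.float64(253.02666666666667)) 75 370 379 249 257 993.8398
[[ 432.28188823 -201.68392878   47.56196237]]
side (np.float64(343.5), np.float64(169.0)) 36 340 347 167 171 1216.0349
[[ 432.72051817 -198.82443032   48.67432753]]
vial green (array([ 432.6306376 , -201.78199073,   47.04020556]), np.float64(0.7005823691387443)) [[ 432.28069629 -201.30806363   49.        ]]
top [(np.int64(-10), np.int64(3)), (np.int64(-6), np.int64(591)), (np.int64(-2), np.int64(2759)), (np.int64(2), np.int64(502)), (np.int64(6), np.int64(68)), (np.int64(10), np.int64(94)), (np.int64(14), np.int64(59)), (np.int64(18), np.int64(9)), (np.int64(22), np.int64(7)), (np.int64(26), np.int64(16)), (np.int64(30), np.int64(364)), (np.int64(34), np.int64(1492)), (np.int64(38), np.int64(236)), (np.int64(42), np.int64(10)), (np.int64(46), np.int64(22)), (np.int64(50), np.int64(32)), (np.int64(54), np.int64(20)), (np.int64(58), np.int64(24)), (np.int64(62), np.int64(108)), (np.int64(66), np.int64(148)), (np.int64(70), np.int64(66)), (np.int64(74), np.int64(23)), (np.int64(78), np.int64(25)), (np.i
[... 246 characters left out ...]
p.int64(6), np.int64(110)), (np.int64(10), np.int64(133)), (np.int64(14), np.int64(98)), (np.int64(18), np.int64(91)), (np.int64(22), np.int64(98)), (np.int64(26), np.int64(103)), (np.int64(30), np.int64(101)), (np.int64(34), np.int64(902)), (np.int64(38), np.int64(180)), (np.int64(42), np.int64(115)), (np.int64(46), np.int64(112)), (np.int64(50), np.int64(133)), (np.int64(54), np.int64(129)), (np.int64(58), np.int64(123)), (np.int64(62), np.int64(172)), (np.int64(66), np.int64(176)), (np.int64(70), np.int64(97)), (np.int64(74), np.int64(47)), (np.int64(78), np.int64(45)), (np.int64(82), np.int64(30)), (np.int64(86), np.int64(35)), (np.int64(90), np.int64(159)), (np.int64(94), np.int64(30))]
```

Run:
```python
import cv2
p=cv2.imread('pics/top0.png'); a=cv2.resize(p[123:235,200:315],None,fx=5,fy=5,interpolation=cv2.INTER_CUBIC); cv2.imwrite('pics/a.png',a)
```

```text
(no output)
```

View pics/a.png

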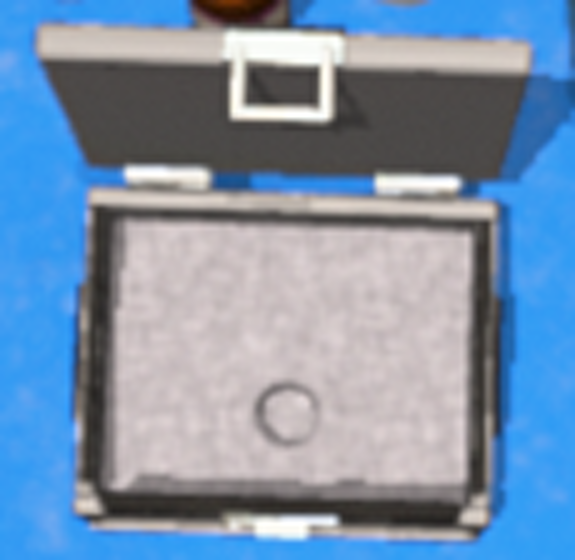

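View pics/b.png

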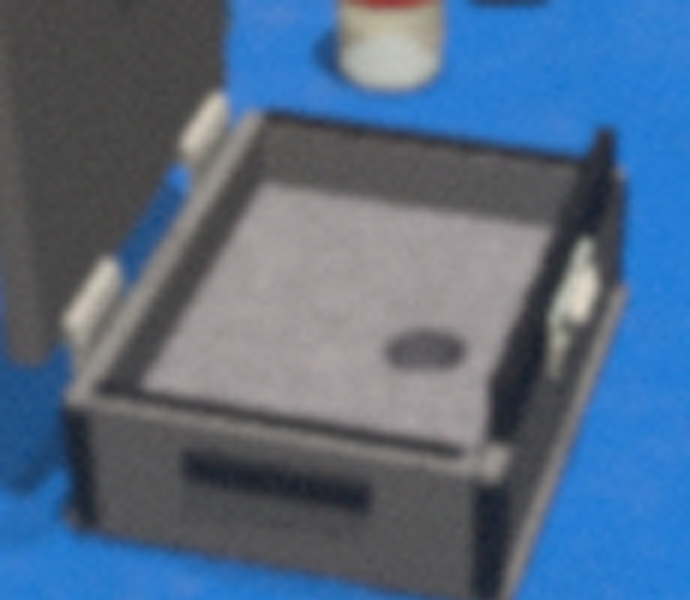

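The close crops show the round well at (287,412) in the top crop and (426,351) in the side crop. The carrier is slightly yawed. The latch is at the front centre and the bail on the lid's inner face.

Run:
```python
from h import *
ct=lambda x,y:(200+(x+.5)/5-.5,123+(y+.5)/5-.5)
cs=lambda x,y:(205+(x+.5)/6-.5,170+(y+.5)/6-.5)
def tri(a,b):
    (o1,d1),(o2,d2)=ray('top',[a]),ray('side',[b]); d1=d1[0];d2=d2[0]
    s=np.linalg.lstsq(np.c_[d1,-d2],o2-o1,rcond=None)[0]; x,y=o1+d1*s[0],o2+d2*s[1]
    return (x+y)/2,np.linalg.norm(x-y)
w=(ct(287,412),cs(426,351))
print('well',tri(*w),onz('top',[w[0]],36),onz('side',[w[1]],36))
R=onz('top',[ct(90,190),ct(498,203)],66);print('rear rim',R,'yaw',np.arctan2(*( -(R[0]-R[1])[[0,1]]*[1,-1])))
I=onz('top',[ct(112,217),ct(475,234),ct(468,490),ct(105,480)],36);print('insert',I)
F=onz('top',[ct(75,517),ct(490,535)],66);print('front',F)
# insert in cloud
for n in('top','side'):
    P=np.load(f'pics/{n}P.npy')[:,2:]
    s=P[(P[:,2]>31)&(P[:,2]<41)&(P[:,0]>380)&(P[:,0]<580)&(abs(P[:,1]-100)<105)]
    r=cv2.minAreaRect(s[:,:2].astype(np.float32)); print(n,'insert rect',r,s[:,2].mean(),len(s))
    L=P[(P[:,2]>105)&(P[:,2]<225)&(P[:,0]>520)&(P[:,0]<640)&(P[:,1]>-10)&(P[:,1]<220)]
    c=np.median(L,0);
    for _ in range(5):
        q=L-c; U=np.linalg.svd(q,full_matrices=0)[2]; k=abs(q@U[2])<4; L=L[k]; c=L.mean(0)
    print('lid',len(L),c,U[2],L[:,2].min(),L[:,2].max(),L[:,1].min(),L[:,1].max())
```

```text
well (array([547.95955681,  86.93242761,  35.34880186]), np.float64(0.4357339146710796)) [[547.66810529  86.87604344  36.        ]] [[547.95918568  87.76705446  36.        ]]
rear rim [[651.39984016 183.30475578  66.        ]
 [648.15514248 -15.09508584  66.        ]] yaw -0.016352878229274212
insert [[644.5965722  175.83418737  36.        ]
 [638.80125844  -5.86426409  36.        ]
 [510.02629354  -3.18921147  36.        ]
 [512.74213005 175.92174302  36.        ]]
front [[492.43828256 186.21326159  66.        ]
 [486.20345986 -12.0560865   66.        ]]
top insert rect ((535.6676025390625, 90.19635772705078), (187.7151336669922, 89.81488800048828), 89.15934753417969) 35.75610020199682 2073
  return _methods._mean(a, axis=axis, dtype=dtype,
  ret = um.true_divide(
Traceback (most recent call last):
IndexError: index 2 is out of bounds for axis 0 with size 0
```

```bash
cat > go.py <<'E'
import sys
from h import *
from scipy.spatial.transform import Rotation as Ro
s=arm.state(); R=Ro.from_rotvec(s['orientation'])
t=np.array([float(a) for a in sys.argv[1:4]]); yaw=float(sys.argv[4]) if len(sys.argv)>4 else -.02
T=Ro.from_euler('z',yaw)*Ro.from_euler('x',np.pi)
print('t',round(s['time'],2),'pos',s['ee_pos'].round(1),'tool shift m',(R.inv().apply(t-s['ee_pos'])/1000).round(4),'turn',(R.inv()*T).as_rotvec().round(4),'F',s['wrist_force'].round(1),'gap',round(s['finger_gap'],1))
E
python3 -m jog '[[[0,0,0],[0,0,0.15]],[[0,0,0],[0,0,0.15]],[[0,0,0],[0,0,0.14]],[[0,0,0],[0,0,0]]]'; python3 go.py 432.5 -202.5 120
python3 - <<'E'
from h import *
P=np.load('pics/topP.npy'); Q=np.load('pics/sideP.npy')
for n,p in(('top',P),('side',Q)):
    X=p[:,2:]; L=X[(X[:,2]>110)&(X[:,2]<235)&(X[:,0]>600)&(X[:,0]<730)&(X[:,1]>-5)&(X[:,1]<175)]
    print(n,len(L))
    if len(L)>30:
        c=np.median(L,0)
        for _ in range(6):
            q=L-c; U=np.linalg.svd(q,full_matrices=0)[2]; k=abs(q@U[2])<5; L=L[k]; c=L.mean(0)
        print(c,U[2],len(L))
    B=X[(X[:,2]>235)&(X[:,2]<275)&(X[:,0]>600)&(X[:,0]<760)&(X[:,1]>-30)&(X[:,1]<200)]
    print('top edge',len(B),B.min(0) if len(B) else '',B.max(0) if len(B) else '',np.median(B,0))
    C=X[(X[:,0]>690)&(X[:,0]<850)&(X[:,1]>0)&(X[:,1]<200)&(X[:,2]>20)&(X[:,2]<200)]
    print('behind',len(C),C.min(0) if len(C) else'',np.percentile(C,[50,98],axis=0) if len(C) else'')
E
```

```text
time: 0.6
ee_pos: [235.3, -522.9, 228.5]
orientation: [-3.136, 0.047, 0.004]
wrist_force: [0.1, 1.0, -0.2]
finger_gap: 85.4
t 0.6 pos [ 235.3 -522.9  228.5] tool shift m [ 0.1879 -0.3255  0.1098] turn [-0.0056  0.0026 -0.0098] F [ 0.1  1.  -0.2] gap 85.4
top 1297
[659.65390759  84.98300394 175.6839836 ] [-0.9993528   0.01865051  0.03075947] 1297
top edge 980 [638.48507051 -13.46020741 235.13302601] [680.89781544 185.42573683 255.03622723] [666.6890824   85.29637051 246.08849988]
behind 1481 [7.36920715e+02 1.63552650e-01 2.01554545e+01] [[775.90677327  60.24473947  92.64493837]
 [814.27075576 197.76201671 125.09151863]]
side 1739
[662.01673009  92.52955065 173.29215188] [-0.99931301  0.01901243  0.03181265] 1739
top edge 562 [640.05432036 -10.58537213 235.03229155] [679.7051658  186.41813486 254.48387704] [666.05693997 103.77355024 247.33356934]
behind 1638 [736.69515867   2.40796506  20.06635292] [[771.27409166 110.31015098  84.49077027]
 [819.44327862 196.71894862 125.75385853]]
```

```bash
python3 -m jog '[[[0.0313,-0.054,0.015],[0,0,0]],[[0.0313,-0.054,0.015],[0,0,0]],[[0.0313,-0.054,0.015],[0,0,0]],[[0.0313,-0.054,0.015],[0,0,0]],[[0.0313,-0.054,0.015],[0,0,-0.01]],[[0.0313,-0.054,0.015],[0,0,0]],[[0,0,0],[0,0,0]]]' 0.7; python3 go.py 432.5 -202.5 75
```

```text
time: 1.48
ee_pos: [428.0, -208.2, 139.5]
orientation: [-3.138, 0.007, 0.001]
wrist_force: [-0.1, 0.6, -0.3]
finger_gap: 59.8
t 1.48 pos [ 428.  -208.2  139.5] tool shift m [ 0.0045 -0.0055  0.0645] turn [-0.0032  0.0009  0.0158] F [-0.1  0.6 -0.3] gap 59.8
```

```bash
python3 -m jog '[[[0.0045,-0.0055,0.02],[-0.003,0.001,0.016]],[[0,0,0.022],[0,0,0]],[[0,0,0.02],[0,0,0]],[[0,0,0],[0,0,0]]]'; python3 go.py 432.5 -202.5 24
python3 - <<'E'
from h import *
a=[]
for n in('top','side'):
    p,d=grab(n,n+'1'); a.append(p[120:290,300:420] if n=='top' else p[90:260,280:400])
cv2.imwrite('pics/c.png',cv2.resize(np.hstack(a),None,fx=3,fy=3,interpolation=cv2.INTER_CUBIC))
E
```

```text
time: 1.98
ee_pos: [432.7, -205.0, 77.0]
orientation: [3.139, -0.02, 0.003]
wrist_force: [-0.4, -0.1, -0.2]
finger_gap: 59.9
t 1.98 pos [ 432.7 -205.    77. ] tool shift m [-0.0003 -0.0027  0.053 ] turn [ 0.0024 -0.0018  0.0073] F [-0.4 -0.1 -0.2] gap 59.9
```

View pics/c.png

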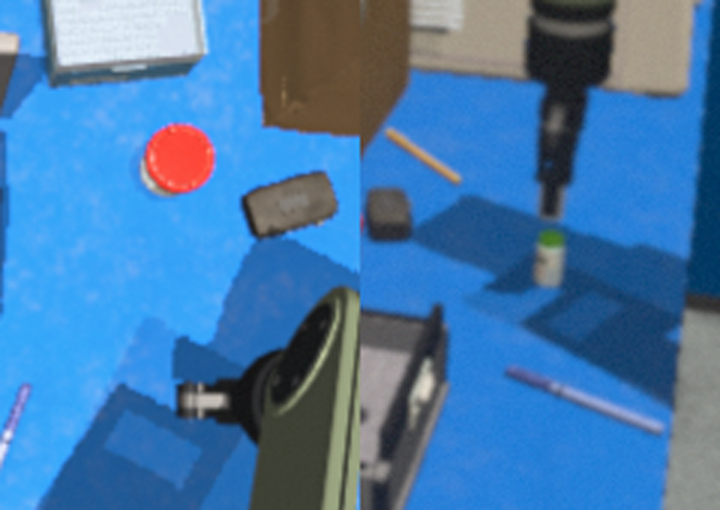

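The side view shows the finger at (551,200) directly above the green cap at (551,240), so x is aligned. The top view is blocked by the arm. I'll descend and grip.

```bash
python3 -m jog '[[[0,-0.0027,0.02],[0.002,-0.002,0.007]],[[0,0,0.018],[0,0,0]],[[0,0,0.012],[0,0,0]],[[0,0,0],[0,0,0]]]'; python3 go.py 432.5 -202.5 24
```

```text
time: 2.58
ee_pos: [437.2, -206.1, 31.5]
orientation: [3.135, -0.032, 0.019]
wrist_force: [0.4, 0.5, -0.9]
finger_gap: 59.6
t 2.58 pos [ 437.2 -206.1   31.5] tool shift m [-0.0049 -0.0036  0.0074] turn [ 0.0064 -0.0119 -0.0005] F [ 0.4  0.5 -0.9] gap 59.6
```

```bash
python3 -m jog '[[[-0.004,-0.003,0.006],[0.006,-0.01,0]],[[0,0,0],[0,0,0]]]'; python3 go.py 432.5 -202.5 24;python3 go.py 432.5 -202.5 24
```

```text
time: 2.82
ee_pos: [433.8, -203.4, 26.2]
orientation: [3.14, -0.032, 0.005]
wrist_force: [-0.3, -0.1, 0.7]
finger_gap: 60.0
t 2.83 pos [ 433.8 -203.4   26.2] tool shift m [-0.0013 -0.0009  0.0022] turn [ 0.0009 -0.0033 -0.0005] F [-0.3 -0.1  0.7] gap 60.0
t 2.83 pos [ 433.8 -203.4   26.2] tool shift m [-0.0013 -0.0009  0.0022] turn [ 0.0009 -0.0033 -0.0005] F [-0.3 -0.1  0.7] gap 60.0
```

```bash
python3 -m jog '[[[-0.001,-0.0005,0.002],[0,-0.003,0]],[[0,0,0],[0,0,0]]]'; python3 -m jog '[[[0,0,0],[0,0,0]],[[0,0,0],[0,0,0]],[[0,0,0],[0,0,0]],[[0,0,0],[0,0,0]],[[0,0,0],[0,0,0]]]' 0.0; python3 go.py 432.5 -202.5 140
```

```text
time: 3.08
ee_pos: [433.2, -203.0, 24.6]
orientation: [3.14, -0.032, 0.002]
wrist_force: [-0.5, -0.3, -0.3]
finger_gap: 59.8
time: 3.7
ee_pos: [433.4, -203.1, 25.0]
orientation: [3.14, -0.031, 0.003]
wrist_force: [-0.2, -0.5, 1.1]
finger_gap: 22.2
t 3.7 pos [ 433.4 -203.1   25. ] tool shift m [-0.0007 -0.0004 -0.115 ] turn [ 0.0019 -0.0017 -0.    ] F [-0.2 -0.5  1.1] gap 22.2
```

```bash
python3 -m jog '[[[0,0,0],[0,0,0]],[[0,0,-0.02],[0,0,0]],[[0,0,-0.03],[0,0,0]],[[0,0,-0.045],[0,0,0]],[[0,0,-0.02],[0,0,0]],[[0,0,0],[0,0,0]]]'; python3 go.py 547.8 87.2 140;  python3 - <<'E'
from h import *
a=[]
for n in('top','side'):
    p,d=grab(n,n+'2')
    a.append(p[200:285,335:415] if n=='top' else p[100:185,305:385])
cv2.imwrite('pics/d.png',cv2.resize(np.hstack(a),None,fx=5,fy=5,interpolation=cv2.INTER_CUBIC))
E
```

```text
time: 4.45
ee_pos: [432.6, -202.4, 141.9]
orientation: [3.141, -0.032, -0.001]
wrist_force: [0.1, 0.8, -0.5]
finger_gap: 21.9
t 4.45 pos [ 432.6 -202.4  141.9] tool shift m [ 0.1093 -0.2919  0.0017] turn [ 0.0001  0.0008 -0.0003] F [ 0.1  0.8 -0.5] gap 21.9
```

View pics/d.png

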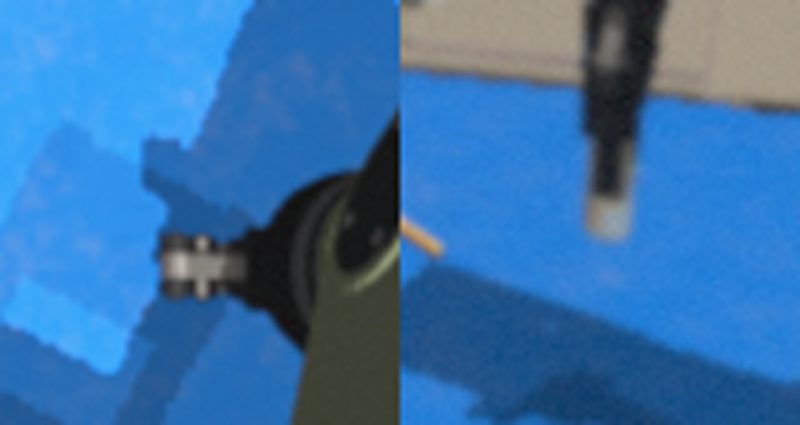

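The vial is lifted, hanging upright below the fingers at about (608,215) in the side crop. I'll carry it over the well.

```bash
python3 -m jog '[[[0.01,-0.025,0],[0,0,0]],[[0.018,-0.048,0],[0,0,0]],[[0.018,-0.048,0],[0,0,0]],[[0.018,-0.048,0],[0,0,0]],[[0.018,-0.048,0],[0,0,0]],[[0.018,-0.048,0],[0,0,0]],[[0.007,-0.02,0],[0,0,0]],[[0,0,0],[0,0,0]]]'; python3 go.py 547.8 87.2 75
```

```text
time: 5.55
ee_pos: [542.0, 88.7, 126.5]
orientation: [-3.14, 0.036, 0.042]
wrist_force: [-0.4, -0.8, 0.2]
finger_gap: 21.7
t 5.55 pos [542.   88.7 126.5] tool shift m [0.0072 0.0014 0.0513] turn [-0.0012  0.0266 -0.003 ] F [-0.4 -0.8  0.2] gap 21.7
```

```bash
python3 -m jog '[[[0.005,0.001,0],[0,0.025,0]],[[0.001,0,0.02],[0,0,0]],[[0,0,0.015],[0,0,0]],[[0,0,0],[0,0,0]]]'; python3 go.py 547.8 87.2 75;  python3 - <<'E'
from h import *
a=[]
for n in('top','side'):
    p,d=grab(n,n+'3')
    a.append(p[150:240,205:315] if n=='top' else p[165:255,225:335])
cv2.imwrite('pics/e.png',cv2.resize(np.vstack(a),None,fx=3.3*1,fy=3.3,interpolation=cv2.INTER_CUBIC))
E
```

```text
time: 6.05
ee_pos: [546.2, 82.2, 89.6]
orientation: [3.14, -0.044, -0.003]
wrist_force: [-0.1, -0.0, -0.7]
finger_gap: 21.7
t 6.05 pos [546.2  82.2  89.6] tool shift m [ 0.0015 -0.0051  0.0146] turn [ 0.001   0.0016 -0.0081] F [-0.1 -0.  -0.7] gap 21.7
```

View pics/e.png

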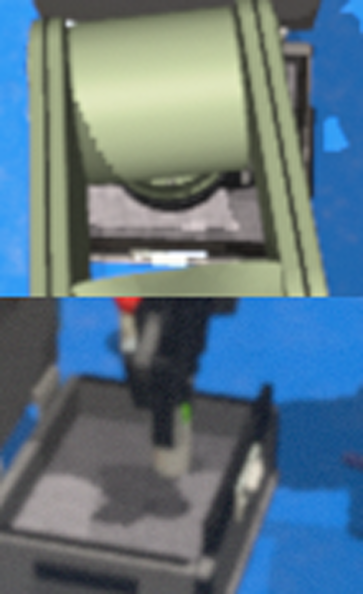

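The side crop shows the vial body at about (172,455), its axis slightly to the right of the finger (toward the carrier front). I'll measure that offset.

Run:
```python
from h import *
p,d=load('side3'); 
c=p[285-0:0] if 0 else p[272-0-0:0]
# full-res vial neighborhood: crop(x,y)-> u=225+x/3.3, v=165+(y-297)/3.3
for v in range(204,222):
    print(v,[int(x) for x in p[v,264:292].max(1)], )
print(onz('side',[[277.3,219]],64.6), onz('side',[[225+172/3.3,165+(455-297)/3.3]],75))
```

```text
204 [101, 101, 99, 99, 95, 95, 81, 60, 45, 43, 45, 47, 49, 71, 104, 117, 126, 133, 112, 84, 79, 79, 76, 80, 75, 76, 81, 79]
205 [100, 101, 104, 103, 101, 97, 81, 63, 48, 47, 43, 45, 52, 76, 106, 117, 125, 129, 117, 90, 81, 81, 80, 80, 84, 78, 80, 82]
206 [106, 105, 106, 102, 101, 95, 86, 59, 43, 39, 45, 43, 54, 75, 104, 116, 126, 131, 119, 102, 92, 90, 89, 91, 87, 84, 82, 80]
207 [110, 106, 106, 105, 101, 101, 82, 59, 43, 43, 45, 42, 49, 74, 106, 117, 126, 130, 124, 108, 101, 100, 102, 101, 98, 95, 95, 92]
208 [104, 109, 108, 107, 105, 98, 90, 63, 49, 42, 48, 42, 48, 74, 105, 121, 130, 134, 125, 111, 102, 103, 104, 106, 104, 100, 101, 101]
209 [102, 104, 106, 105, 105, 105, 94, 74, 55, 52, 51, 47, 53, 77, 106, 122, 132, 134, 120, 110, 103, 104, 107, 104, 101, 102, 99, 103]
210 [103, 104, 102, 104, 102, 105, 101, 89, 85, 81, 76, 75, 71, 91, 116, 133, 141, 140, 126, 111, 101, 110, 109, 105, 107, 104, 104, 102]
211 [105, 101, 102, 107, 103, 109, 105, 106, 110, 112, 113, 108, 111, 119, 133, 142, 145, 144, 122, 110, 106, 107, 108, 106, 104, 103, 102, 104]
212 [102, 104, 103, 101, 108, 105
[... 717 characters left out ...]
1, 149, 148, 149, 145, 143, 126, 106, 97, 98, 100, 111, 117, 117, 118, 118, 115]
218 [85, 84, 82, 84, 84, 82, 83, 85, 91, 106, 119, 129, 136, 141, 141, 139, 139, 132, 115, 114, 123, 122, 127, 132, 132, 133, 129, 125]
219 [88, 81, 86, 86, 80, 85, 82, 83, 84, 94, 101, 108, 114, 121, 121, 129, 138, 141, 135, 132, 138, 137, 142, 145, 143, 142, 135, 123]
220 [85, 85, 83, 84, 85, 81, 84, 82, 82, 84, 85, 89, 93, 102, 111, 125, 138, 143, 143, 141, 142, 143, 141, 142, 141, 142, 139, 115]
221 [83, 84, 87, 88, 88, 85, 80, 81, 83, 84, 84, 81, 86, 99, 114, 129, 139, 142, 144, 140, 143, 141, 144, 146, 140, 141, 131, 108]
[[543.0439464   90.98496331  64.6       ]] [[545.64948877  82.50910717  75.        ]]
```

Run:
```python
from h import *
for uv in([276.9,213],[276.8,215]):
    o,d=ray('side',[uv]); d=d[0]; print(o+d*(82.2-o[1])/d[1])
p,d=load('side0')
for v in range(176,184): print(v,[int(x) for x in p[v,333:353].max(1)],[int(x) for x in p[v,333:353,2]])
```

```text
[546.24090847  82.2         74.35409179]
[546.4848165   82.2         68.84135975]
176 [212, 211, 212, 205, 196, 162, 116, 98, 120, 139, 159, 160, 160, 168, 183, 197, 209, 210, 212, 212] [45, 43, 46, 41, 48, 62, 79, 97, 120, 139, 159, 160, 154, 134, 108, 69, 51, 41, 49, 46]
177 [213, 210, 211, 207, 195, 160, 120, 106, 117, 139, 157, 160, 157, 169, 185, 202, 212, 211, 212, 211] [42, 36, 44, 45, 53, 72, 94, 106, 117, 139, 157, 160, 152, 134, 104, 68, 48, 39, 42, 45]
178 [212, 212, 211, 206, 189, 153, 123, 132, 137, 147, 159, 160, 160, 170, 188, 201, 213, 212, 212, 211] [37, 35, 42, 42, 60, 85, 113, 132, 137, 147, 159, 159, 154, 128, 99, 61, 49, 39, 46, 39]
179 [212, 208, 200, 190, 171, 141, 122, 144, 149, 154, 157, 156, 158, 170, 186, 204, 213, 214, 214, 212] [31, 41, 39, 42, 55, 93, 121, 144, 149, 149, 151, 149, 140, 123, 92, 61, 46, 47, 45, 42]
180 [209, 198, 179, 161, 142, 123, 122, 144, 153, 153, 155, 161, 164, 172, 189, 205, 212, 212, 210, 212] [31, 35, 33, 38, 54, 93, 122, 144, 153, 147, 140, 143, 135, 118, 89, 57, 40, 40, 36, 40]
181 [210, 197, 168, 148, 131, 116, 124, 147, 152, 148, 155, 155, 163, 174, 192, 207, 212, 212, 212, 213] [32, 29, 20, 37, 59, 92, 124, 147, 152, 145, 141, 136, 131, 113, 82, 51, 37, 41, 41, 38]
182 [212, 205, 186, 164, 137, 123, 122, 141, 151, 144, 145, 148, 155, 172, 193, 207, 212, 211, 214, 213] [36, 35, 27, 32, 56, 92, 122, 141, 151, 141, 135, 132, 124, 107, 76, 47, 37, 32, 39, 42]
183 [211, 212, 202, 188, 163, 141, 128, 134, 139, 143, 144, 151, 154, 172, 194, 211, 212, 212, 213, 213] [30, 38, 32, 40, 52, 79, 107, 132, 136, 137, 134, 134, 123, 102, 66, 49, 36, 32, 41, 41]
```

The vial axis is at x≈546.3 with the TCP at 546.2, so it sits centred in the fingers. I'll aim the TCP straight at the well, (547.9, 87.3).

```bash
python3 -m jog '[[[0.0015,-0.005,0.008],[0.001,0.0015,-0.008]],[[0,0,0.012],[0,0,0]],[[0,0,0],[0,0,0]]]'; python3 go.py 547.9 87.3 55
```

```text
time: 6.52
ee_pos: [549.8, 88.0, 70.6]
orientation: [-3.141, 0.03, -0.008]
wrist_force: [0.5, 0.2, 1.2]
finger_gap: 21.9
t 6.53 pos [549.8  88.   70.6] tool shift m [-0.0019  0.0007  0.0155] turn [-0.0009 -0.0049  0.0008] F [0.5 0.2 1.2] gap 21.9
```

```bash
python3 -m jog '[[[-0.0019,0.0007,0.003],[0,-0.005,0]],[[0,0,0],[0,0,0]],[[0,0,0],[0,0,0]]]'; python3 go.py 547.9 87.3 55
```

```text
time: 6.9
ee_pos: [548.0, 87.5, 67.5]
orientation: [-3.141, 0.03, -0.0]
wrist_force: [0.2, 0.3, -0.3]
finger_gap: 22.0
t 6.9 pos [548.   87.5  67.5] tool shift m [-0.0001  0.0002  0.0125] turn [-0.0009 -0.      0.0011] F [ 0.2  0.3 -0.3] gap 22.0
```

```bash
python3 -m jog '[[[0,0,0.004],[0,0,0]],[[0,0,0.004],[0,0,0]],[[0,0,0],[0,0,0]],[[0,0,0.003],[0,0,0]],[[0,0,0],[0,0,0]]]'; python3 go.py 547.9 87.3 41
```

```text
time: 7.52
ee_pos: [548.1, 87.5, 55.9]
orientation: [-3.14, 0.03, -0.001]
wrist_force: [0.2, 0.2, -0.4]
finger_gap: 22.0
t 7.53 pos [548.1  87.5  55.9] tool shift m [-0.0002  0.0002  0.0149] turn [-0.001  -0.0004  0.001 ] F [ 0.2  0.2 -0.4] gap 22.0
```

```bash
python3 -m jog '[[[0,0,0.004],[0,0,0]],[[0,0,0.004],[0,0,0]],[[0,0,0.003],[0,0,0]],[[0,0,0],[0,0,0]],[[0,0,0.0025],[0,0,0]],[[0,0,0],[0,0,0]],[[0,0,0],[0,0,0]]]'; python3 go.py 547.9 87.3 41
```

```text
time: 8.4
ee_pos: [548.2, 87.5, 41.4]
orientation: [-3.14, 0.03, -0.001]
wrist_force: [0.4, 0.6, -0.3]
finger_gap: 22.0
t 8.4 pos [548.2  87.5  41.4] tool shift m [-0.0003  0.0002  0.0004] turn [-0.001  -0.0005  0.001 ] F [ 0.4  0.6 -0.3] gap 22.0
```

```bash
python3 -m jog '[[[0,0,0.001],[0,0,0]],[[0,0,0],[0,0,0]],[[0,0,0],[0,0,0]]]';python3 -m jog '[[[0,0,0.001],[0,0,0]],[[0,0,0],[0,0,0]],[[0,0,0],[0,0,0]]]'
```

```text
time: 8.78
ee_pos: [548.3, 87.5, 40.5]
orientation: [-3.14, 0.03, -0.001]
wrist_force: [-0.2, 0.2, -0.1]
finger_gap: 22.3
time: 9.15
ee_pos: [548.3, 87.5, 39.5]
orientation: [-3.14, 0.03, -0.001]
wrist_force: [-0.5, 0.4, -0.2]
finger_gap: 22.1
```

Now at the floor or within about 1 mm. I'll release with a moderate opening, then rise.

```bash
python3 -m jog '[[[0,0,0],[0,0,0]],[[0,0,0],[0,0,0]],[[0,0,0],[0,0,0]],[[0,0,0],[0,0,0]]]' 0.55; python3 -m jog '[[[0,0,-0.01],[0,0,0]],[[0,0,-0.025],[0,0,0]],[[0,0,-0.045],[0,0,0]],[[0,0,-0.055],[0,0,0]],[[0,0,-0.055],[0,0,0]],[[-0.03,0,-0.055],[0,0,0]],[[-0.03,0,-0.04],[0,0,0]],[[0,0,0],[0,0,0]]]'; python3 go.py 548 87 320
python3 - <<'E'
from h import *
a=[]
for n in('top','side'):
    p,d=grab(n,n+'4')
    a.append(p[123:235,200:315] if n=='top' else p[165:277,205:320])
cv2.imwrite('pics/f.png',cv2.resize(np.hstack(a),None,fx=3.4,fy=3.4,interpolation=cv2.INTER_CUBIC))
E
```

```text
time: 9.65
ee_pos: [548.5, 87.5, 39.6]
orientation: [-3.14, 0.03, -0.002]
wrist_force: [-0.2, 0.1, 0.8]
finger_gap: 46.9
time: 10.65
ee_pos: [487.6, 88.3, 336.8]
orientation: [-3.139, 0.03, -0.01]
wrist_force: [0.4, -0.3, -0.4]
finger_gap: 47.0
t 10.65 pos [487.6  88.3 336.8] tool shift m [0.0603 0.0002 0.0172] turn [-0.0023 -0.0066  0.0008] F [ 0.4 -0.3 -0.4] gap 47.0
```

View pics/f.png

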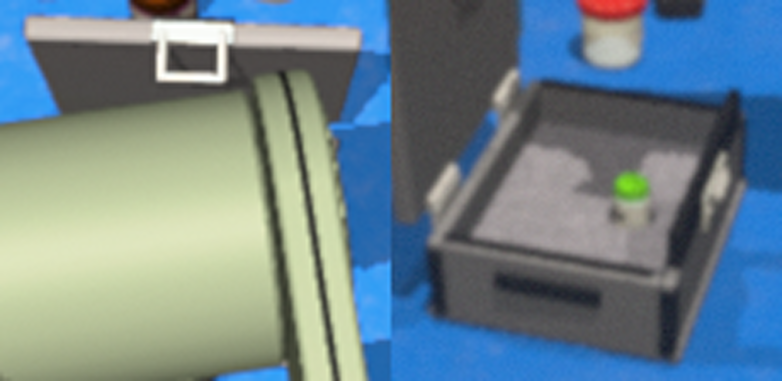

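The vial stands upright in the well, with its green cap at (630,187) in the crop. Next I'll close the fingers and move behind the lid.

```bash
python3 -m jog '[[[0.03,0,0],[0,-0.006,0]],[[0.055,0,0],[0,0,0]],[[0.055,0,0],[0,0,0]],[[0.055,0,0],[0,0,0]],[[0.03,0,0],[0,0,0]],[[0,0,0],[0,0,0]]]' 0; python3 go.py 716 86 228
python3 - <<'E'
from h import *
p,d=load('side4');m=cv2.inRange(cv2.cvtColor(p,cv2.COLOR_BGR2HSV),(40,100,60),(80,255,255));m[:,:270]=0;m[:200]=0;m[235:]=0;m[:,310:]=0
v,u=np.nonzero(m);print(u.mean(),v.mean(),len(u)); o,dd=ray('side',[[u.mean(),v.mean()]]);dd=dd[0];print(o+dd*(87.3-o[1])/dd[1])
E
```

```text
time: 11.5
ee_pos: [719.1, 82.5, 314.5]
orientation: [3.139, -0.032, -0.044]
wrist_force: [-0.5, -0.9, 0.7]
finger_gap: 0.1
t 11.5 pos [719.1  82.5 314.5] tool shift m [-0.0007 -0.0036  0.0866] turn [ 0.0019  0.0283 -0.0001] F [-0.5 -0.9  0.7] gap 0.1
275.1764705882353 219.47058823529412 68
[548.92732714  87.3         59.63917154]
```

```bash
python3 -m jog '[[[0,-0.0035,0.02],[0.002,0.028,0]],[[0,0,0.03],[0,0,0]],[[0,0,0.025],[0,0,0]],[[0,0,0],[0,0,0]]]'; python3 go.py 700 86 232
```

```text
time: 12.0
ee_pos: [714.5, 85.8, 231.2]
orientation: [3.14, -0.032, -0.019]
wrist_force: [-0.4, -0.3, -0.2]
finger_gap: -0.0
t 12.0 pos [714.5  85.8 231.2] tool shift m [-0.0145  0.0001 -0.0006] turn [ 0.0012  0.0118 -0.0003] F [-0.4 -0.3 -0.2] gap -0.0
```

```bash
python3 -m jog '[[[-0.006,0,-0.001],[0.001,0.012,0]],[[-0.007,0,0],[0,0,0]],[[-0.006,0,0],[0,0,0]],[[-0.006,0,0],[0,0,0]],[[-0.006,0,0],[0,0,0]],[[-0.006,0,0],[0,0,0]]]'; python3 go.py 660 86 236
```

```text
time: 12.75
ee_pos: [675.7, 86.7, 236.8]
orientation: [-3.141, 0.032, -0.012]
wrist_force: [0.4, 0.3, 0.1]
finger_gap: 0.0
t 12.75 pos [675.7  86.7 236.8] tool shift m [-0.0157  0.001   0.0007] turn [-0.0007 -0.0076 -0.0002] F [0.4 0.3 0.1] gap 0.0
```

```bash
python3 -m jog '[[[-0.008,0,0.001],[0,-0.007,0]],[[-0.008,0,0.002],[0,0,0]],[[-0.008,0,0.002],[0,0,0]],[[-0.008,0,0.003],[0,0,0]],[[-0.008,0,0.003],[0,0,0]],[[-0.008,0,0.004],[0,0,0]]]'; python3 go.py 599 87 221
python3 - <<'E'
from h import *
p,d=grab('side','side5'); cv2.imwrite('pics/g.png',cv2.resize(p[60:280,150:400],None,fx=2.4,fy=2.4,interpolation=cv2.INTER_CUBIC))
E
```

```text
time: 13.5
ee_pos: [624.4, 87.8, 220.9]
orientation: [-3.141, 0.032, -0.001]
wrist_force: [-0.3, -0.8, 0.1]
finger_gap: -0.2
t 13.5 pos [624.4  87.8 220.9] tool shift m [-0.0254  0.0013 -0.0001] turn [-0.0008 -0.0004 -0.0003] F [-0.3 -0.8  0.1] gap -0.2
```

View pics/g.png

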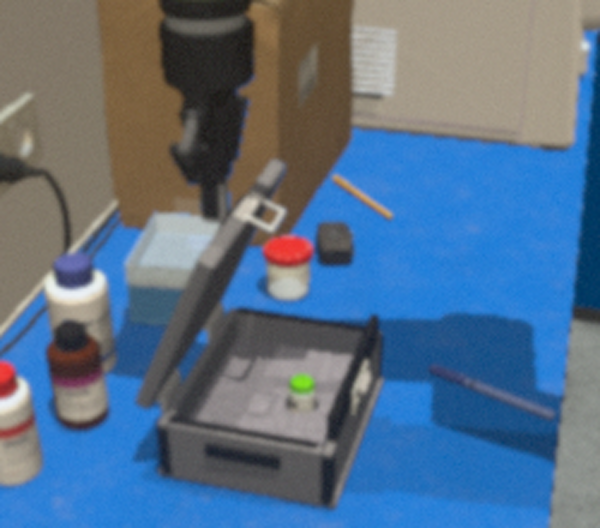

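The lid is swinging with the fingers behind it, its edge at about (270,170), and the vial is still upright at (302,390).

```bash
python3 -m jog '[[[-0.009,0.001,0.0],[0,0,0]],[[-0.009,0,0.001],[0,0,0]],[[-0.009,0,0.003],[0,0,0]],[[-0.008,0,0.004],[0,0,0]],[[-0.008,0,0.004],[0,0,0]],[[-0.007,0,0.005],[0,0,0]]]'; python3 go.py 548.4 87 183
```

```text
time: 14.3
ee_pos: [569.9, 87.7, 202.4]
orientation: [-3.141, 0.032, 0.002]
wrist_force: [0.3, -0.7, -0.0]
finger_gap: 0.3
t 14.3 pos [569.9  87.7 202.4] tool shift m [-0.0215  0.0012  0.0195] turn [-0.0006  0.001  -0.0001] F [ 0.3 -0.7 -0. ] gap 0.3
```

```bash
python3 -m jog '[[[-0.0055,0.001,0.0045],[0,0,0]],[[-0.0055,0,0.0045],[0,0,0]],[[-0.0055,0,0.005],[0,0,0]],[[-0.005,0,0.005],[0,0,0]],[[-0.005,0,0.006],[0,0,0]],[[-0.0045,0,0.006],[0,0,0]],[[-0.0045,0,0.006],[0,0,0]]]'; python3 go.py 522.7 87 143
```

```text
time: 15.18
ee_pos: [532.2, 87.5, 162.9]
orientation: [-3.141, 0.032, 0.0]
wrist_force: [1.3, 0.2, 1.3]
finger_gap: -0.1
t 15.18 pos [532.2  87.5 162.9] tool shift m [-0.0095  0.0007  0.0199] turn [-0.0007  0.0003 -0.0002] F [1.3 0.2 1.3] gap -0.1
```

```bash
python3 -m jog '[[[-0.0028,0,0.005],[0,0,0]],[[-0.0028,0,0.005],[0,0,0]],[[-0.0025,0,0.005],[0,0,0]],[[-0.0022,0,0.005],[0,0,0]],[[-0.002,0,0.005],[0,0,0]],[[-0.002,0,0.005],[0,0,0]],[[-0.0015,0,0.004],[0,0,0]],[[0,0,0],[0,0,0]]]'; python3 go.py 513 87 113
```

```text
time: 16.18
ee_pos: [514.7, 87.8, 126.1]
orientation: [-3.141, 0.032, 0.003]
wrist_force: [-0.2, -0.3, 1.3]
finger_gap: -0.0
t 16.18 pos [514.7  87.8 126.1] tool shift m [-0.0016  0.0008  0.0131] turn [-0.0005  0.0017 -0.0001] F [-0.2 -0.3  1.3] gap -0.0
```

```bash
python3 -m jog '[[[-0.0003,0,0.0011],[0,0,0]],[[-0.0003,0,0.0011],[0,0,0]],[[-0.0003,0,0.0011],[0,0,0]],[[-0.0003,0,0.0011],[0,0,0]],[[-0.0003,0,0.0011],[0,0,0]],[[-0.0003,0,0.0011],[0,0,0]],[[-0.0003,0,0.0011],[0,0,0]],[[-0.0003,0,0.0011],[0,0,0]]]'
```

```text
time: 17.18
ee_pos: [512.2, 87.9, 117.1]
orientation: [-3.141, 0.032, 0.002]
wrist_force: [0.6, 0.1, 2.1]
finger_gap: 0.0
```

```bash
python3 -m jog '[[[-0.0003,0,0.0011],[0,0,0]],[[-0.0003,0,0.0011],[0,0,0]],[[-0.0003,0,0.0011],[0,0,0]],[[-0.0003,0,0.0011],[0,0,0]]]'
```

```text
time: 17.68
ee_pos: [511.1, 87.9, 112.6]
orientation: [-3.141, 0.032, 0.001]
wrist_force: [-1.1, -0.2, 5.1]
finger_gap: 0.3
```

```bash
python3 -m jog '[[[-0.0002,0,0.001],[0,0,0]],[[-0.0002,0,0.001],[0,0,0]],[[-0.0001,0,0.001],[0,0,0]],[[-0.0001,0,0.001],[0,0,0]]]'
```

```text
time: 18.18
ee_pos: [510.6, 87.9, 110.1]
orientation: [-3.141, 0.032, -0.0]
wrist_force: [-1.0, 0.3, 7.6]
finger_gap: 0.1
```

```bash
python3 -m jog '[[[-0.0001,0,0.001],[0,0,0]],[[-0.0001,0,0.001],[0,0,0]],[[-0.0001,0,0.001],[0,0,0]],[[-0.0001,0,0.001],[0,0,0]]]'
```

```text
time: 18.68
ee_pos: [510.3, 87.9, 108.5]
orientation: [-3.141, 0.031, -0.003]
wrist_force: [-1.4, -0.3, 7.2]
finger_gap: 0.0
```

```bash
python3 -m jog '[[[-0.0001,0,0.001],[0,0,0]],[[-0.0001,0,0.001],[0,0,0]]]'
```

```text
time: 18.92
ee_pos: [510.1, 87.9, 107.6]
orientation: [-3.14, 0.031, -0.004]
wrist_force: [-2.1, -0.7, 7.5]
finger_gap: -0.4
```

```bash
python3 -m jog '[[[0,0,0.001],[0,0,0]],[[0,0,0.001],[0,0,0]],[[0,0,0.001],[0,0,0]]]'
```

```text
time: 19.3
ee_pos: [509.9, 87.9, 106.5]
orientation: [-3.14, 0.031, -0.005]
wrist_force: [-2.9, -0.3, 8.0]
finger_gap: 0.1
```

```bash
python3 -m jog '[[[0,0,0.001],[0,0,0]],[[0,0,0.001],[0,0,0]]]'
```

```text
time: 19.55
ee_pos: [509.8, 87.9, 105.9]
orientation: [-3.14, 0.031, -0.006]
wrist_force: [-2.4, -0.8, 7.0]
finger_gap: -0.1
```

```bash
python3 -m jog '[[[0,0,0.0015],[0,0,0]],[[0,0,0.0015],[0,0,0]],[[0,0,0.0015],[0,0,0]]]'
```

```text
time: 19.92
ee_pos: [509.4, 87.9, 103.4]
orientation: [-3.14, 0.031, -0.006]
wrist_force: [-3.1, -0.4, 10.7]
finger_gap: 0.1
```

```bash
python3 -m jog '[[[0,0,0.0018],[0,0,0]],[[0,0,0.0018],[0,0,0]]]'
```

```text
time: 20.18
ee_pos: [509.2, 87.9, 102.1]
orientation: [-3.14, 0.031, -0.007]
wrist_force: [-4.2, 0.4, 16.1]
finger_gap: -0.2
```

16 N reached. I'll back off gently and look.

```bash
python3 -m jog '[[[0,0,0],[0,0,0]]]'; python3 -m jog '[[[0.0005,0,-0.003],[0,0,0]],[[0.0005,0,-0.004],[0,0,0]]]';  python3 -m jog '[[[0,0,-0.004],[0,0,0]],[[0,0,-0.004],[0,0,0]],[[0,0,-0.004],[0,0,0]],[[0,0,0],[0,0,0]]]'
python3 - <<'E'
from h import *
p,d=grab('side','side6'); cv2.imwrite('pics/i.png',cv2.resize(p[150:280,180:340],None,fx=4,fy=4,interpolation=cv2.INTER_CUBIC))
E
```

```text
time: 20.3
ee_pos: [509.4, 87.9, 103.2]
orientation: [-3.14, 0.031, -0.008]
wrist_force: [-1.5, -0.8, 8.4]
finger_gap: 0.2
time: 20.55
ee_pos: [510.2, 87.9, 110.2]
orientation: [-3.14, 0.032, -0.008]
wrist_force: [-0.2, -0.1, 0.4]
finger_gap: -0.0
time: 21.05
ee_pos: [510.1, 87.9, 122.5]
orientation: [-3.14, 0.032, -0.007]
wrist_force: [0.5, 1.0, 0.1]
finger_gap: -0.0
```

View pics/i.png

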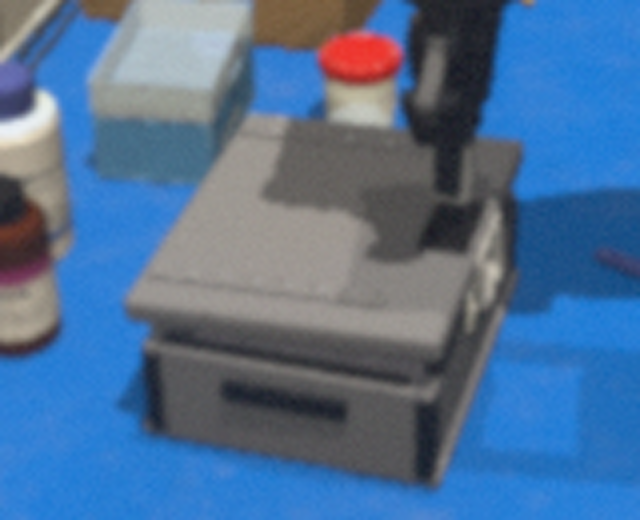

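The lid is shut and stays down with the finger clear above the pad at (450,225). I'll retract fully and measure the lid angle.

```bash
python3 -m jog '[[[0,0,-0.03],[0,0,0]],[[0,0,-0.05],[0,0,0]],[[-0.04,0,-0.05],[0,0,0]],[[-0.05,0,-0.03],[0,0,0]],[[-0.05,0,0],[0,0,0]],[[-0.03,0,0],[0,0,0]],[[0,0,0],[0,0,0]],[[0,0,0],[0,0,0]]]'
python3 - <<'E'
from h import *
p,d=grab('side','side7'); p2,_=grab('top','top7'); v,u=np.nonzero(d>0); X=pt('side',np.c_[u,v],d[v,u])
L=X[(X[:,0]>540)&(X[:,0]<640)&(X[:,1]>0)&(X[:,1]<175)&(X[:,2]>75)&(X[:,2]<135)]; c=np.median(L,0)
for _ in range(5):
    q=L-c; U=np.linalg.svd(q,full_matrices=0)[2]; L=L[abs(q@U[2])<4]; c=L.mean(0)
n=U[2]*np.sign(U[2][2]); print('lid',len(L),c,n,'theta',np.arctan2(n[0],n[2]))
p0,_=load('side0')
for nm,a,b in(('side',p0,p),('top',load('top0')[0],p2)):
    for k,(lo,hi) in {'red':((0,170,120),(6,255,255)),'yellow':((22,150,150),(32,255,255))}.items():
        r=[]
        for q in(a,b):
            m=cv2.inRange(cv2.cvtColor(q,cv2.COLOR_BGR2HSV),lo,hi); n_,l,s,ce=cv2.connectedComponentsWithStats(m); r.append([(ce[i].round(1).tolist()) for i in range(1,n_) if s[i,4]>60])
        print(nm,k,r)
cv2.imwrite('pics/j.png',p)
E
```

```text
time: 22.1
ee_pos: [336.4, 91.2, 285.1]
orientation: [-3.139, 0.032, -0.007]
wrist_force: [0.5, 0.4, -0.3]
finger_gap: 0.1
lid 1962 [589.2251347   93.98039289  98.11502462] [ 0.04624215 -0.00102137  0.99892974] theta 0.04625866625084811
side red [[[269.0, 164.3], [147.8, 216.5]], [[269.2, 164.2], [147.5, 216.4]]]
side yellow [[[280.5, 304.2]], [[280.5, 304.2]]]
top red [[[207.8, 98.4], [359.6, 172.3]], [[207.8, 98.4], [359.6, 172.3]]]
top yellow [[[156.3, 233.1]], [[451.8, 190.3], [156.3, 233.1]]]
```

View pics/j.png

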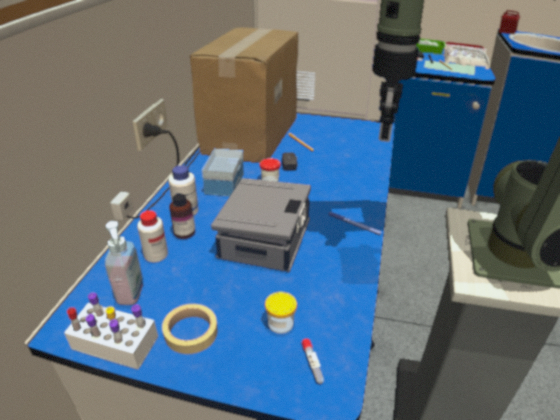

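The lid holds itself at θ≈0.046, within the caught range of -0.07 to 0.08. The bystanders are unmoved and the arm is clear.

```bash
python3 -c "
from station import arm
print(arm.job_done())"
```

```text
the job is handed in; nothing more can be done
None
```

The vial is standing in the carrier's well, the lid is caught shut, and I handed the job in at about 22 s of the 64 s allowed.

- **Vial:** I gripped it near the cap, lowered it into the well without any contact force showing, and released it. The side view then showed it upright, with the cap about 12.6 mm higher than on the bench (14 mm expected). It was still upright in a side view with the lid part-way down. I could not see it after the lid closed.
- **Lid:** I swung it down from behind with closed fingers and pressed slowly. The last reading was 16.1 N, just at the top of the 13–16 N range and well under the 32 N limit. With the arm away, the lid stayed down at about 0.046 rad, inside the caught range.
- **Other items:** The red- and yellow-capped containers, which include both specimen cups, are within 0.3 px of where they started. I checked the tape roll only by eye in the last side picture, where it looks unmoved.

No checks failed. The one oddity was a finger gap of 22 mm on the 25 mm vial, probably because I gripped it by its narrower cap.

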